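# Present the marked glass scale label up

### The arm

A 7-joint arm with a two-finger parallel gripper is mounted at the origin on a cart in front of the work surface, level with it; the furniture and walls round the work are solid. World frame = base frame: x ahead of the robot, y to its left, z up, the work surface at z = 0. Lengths are in m, angles in rad, forces in N, time in s.
With the tool pointing down it reaches from about 0.35 to 0.775 m from the base axis. Payload 3.1 kg.
Tool frame: the origin (TCP) lies between the finger pads; the fingertips stand ctrl.tip_reach ahead of it and the grasp point (between the pads) lies 2 mm behind it (ctrl.tip_reach is the distance from the TCP to the fingertips, in m); z points along the fingers, y is the direction in which the jaws open and shut (so a half turn about z gives the same grasp; the last joint's range is limited). The gripper opens to 85 mm and grips with 20 to 120 N. Pads are 22 mm wide; open, the fingers measure 114 mm over their backs; the gripper's body (76 mm by 85 mm) begins 54 mm behind the grasp point. The pads swing forward as they close: fully open they stand 13 mm farther back than shut.
Start: joints at [1.175, 0.311, 0.014, 1.512, -0.004, 1.319, -0.027], TCP at [0.191, -0.516, 0.248] pointing down, gripper open.
Joint ranges: [-2.7, 2.7], [-0.3, 1.91], [-1.27, 1.3], [0.12, 2.57], [-1.44, 4.58], [0.2, 2.03], [-3.05, 3.05]. Speed limits (rad/s): [2.79, 2.79, 3.14, 3.14, 3.14, 3.14, 3.14].

### API

Orientations are given as a unit quaternion [w, x, y, z].
In Python, from bench import ctrl, snapshot, models gives the robot as it stands.
- The arm moves only by the tool apply_moves, never from a script. Its argument "deltas" is one flat list of numbers, 7 for each row, row after row: the shift along the tool's x, y, z in cm, then the turn, a rotation vector about the tool's x, y, z in degrees, then the opening, from 0 (shut) to 1 (fully open). A call has exactly 10 rows; each row shifts and turns the commanded pose from where the row before left it, along the tool's axes as they then stand; what a row does not reach is not made up. A row lasts 1/12 s, in which the tool goes at most 41.7 mm and 7.16 degrees, less where a joint would pass 70% of its speed; a pose out of reach is approached as far as the arm can. A call with a gripper value outside its range is refused whole. The fingers move at their own pace and stop on an object; "grip_force" is the grip in N (left out, the last holds). Time passes only in rows, so rows that do not move let the fingers close, or fill a call up. It gives the time, the measured TCP pose, the force and the opening at its end, in the units of the state.
- ctrl.sense(): the state, without advancing time (a new reading comes with each control period).
- snapshot(name): name is "side" or "top"; returns a dict with "color" (400x640x3 uint8, red, green, blue), "K" (3x3 intrinsics, pixels), "distortion" ([k1, k2, p1, p2, k3] as OpenCV has them; the pictures are not rectified), "R" (3x3) and "t" (3): a world point X has camera coordinates R X + t. Camera axes: x right, y down, z forward; pixel columns grow to the right and rows downward; lengths in m; the calibration is good to about 2 mm. A picture is of the moment at which its call begins. There is no depth.
- ctrl.sign_off(): hands the job in, once; it reports no verdict.
Trained networks look in the newest picture that a camera, given by its name, has taken for a name from the list of things; names that differ only in an ending like _2 or _b are one class to them, and where a whole thing is asked for, a point or a joint stands for the part that bears it (a point fixed in the world has none). Each returns a list of dicts, best first, with "score" (0 to 1); they miss things now and then, are a little off and sometimes report something else, mostly with a low value. They report only what shows in the picture. A call takes as long as a camera call. They do not tell look-alikes from the thing itself.
- models.cut_out(label, camera): "region" (400x640 bool, what is visible of it) and "point" ([column, row] in pixels, amid what is visible of it).
The state is a dict: "time_s": time; "q": joint angles; "joint_velocities": joint speeds; "effort": joint torques, N m; "ee_pos": TCP position; "ee_rot": TCP orientation; "wrist_force": force on the tool from outside, world axes, zero at the start; "ft_torque": the same for the moment, N m; "grip_width": finger opening in m.
Only numpy, scipy, OpenCV 4.12 (cv2) and the standard library are available. Lean on these libraries where they do the work, as an engineer would, in place of code of your own. Each camera call takes 0.05 s, during which the arm holds its last target.

### The job

One slot of the rack is marked by a green disc on its left side: slide the glass scale that stands there up out of its slot, and hold it up level over the worktop, well clear of everything, with its label on top and its frosted end (the end with the notched corner) pointing straight to the robot's right, towards the measuring machine. Finish while holding it still like that, do not put it down; leave the other three scales standing in their slots.

Things in the scene. Friction and masses are not known exactly. Their poses are not given: they have to be found in the camera images.
- plate_a_centre (a point): Centre of a glass plate 100x46x8 mm, 0.09 kg; one of four alike. x axis along its length to the frosted end (last 30 mm whitish, with a 7 mm corner notch at +x -y), y across its width, z out of the face with the yellow label (at the frosted end). Starts on end in any of the slots, label facing the rack's +y side, frosted end up.
- plate_b_centre (a point): Centre of a glass plate 100x46x8 mm, 0.09 kg; one of four alike. x axis along its length to the frosted end (last 30 mm whitish, with a 7 mm corner notch at +x -y), y across its width, z out of the face with the yellow label (at the frosted end). Starts on end in any of the slots, label facing the rack's -y side, frosted end up.
- plate_c_centre (a point): Centre of a glass plate 100x46x8 mm, 0.09 kg; one of four alike. x axis along its length to the frosted end (last 30 mm whitish, with a 7 mm corner notch at +x -y), y across its width, z out of the face with the yellow label (at the frosted end). Starts on end in any of the slots, label facing the rack's +y side, frosted end down in the slot.
- plate_d_centre (a point): Centre of a glass plate 100x46x8 mm, 0.09 kg; one of four alike. x axis along its length to the frosted end (last 30 mm whitish, with a 7 mm corner notch at +x -y), y across its width, z out of the face with the yellow label (at the frosted end). Starts on end in any of the slots, label facing the rack's -y side, frosted end down in the slot.
- rack: Fixed board 190 (x) x 220 (y) x 10 mm, origin under its centre. Four slots at x +-52.5, y +-65 mm: cheeks 18 mm high hold the foot of a plate with 1 mm play each side. Plates stand upright on the board, centre 60 mm and top 110 mm above the worktop, faces to the rack's +y and -y, width along its x; above the cheeks they are clear all round and slide straight up.
- mark_green: Green disc, 20 mm wide, 3 mm high, fixed on the rack's board 35 mm to the +y (left) side of the centre of the slot that it marks, in the rack's axes. The other slots have dark grey discs placed alike. Origin under its centre.
- right_mark (a point): A fixed point at the right edge of the worktop, by the measuring machine; its axes are the world's (x ahead of the robot, y to its left, z up).
Not all that is in view belongs to the job. Leave any blue or purple look-alike of the part that bears plate_a_centre alone. Leave any orange look-alike of the part that bears plate_d_centre alone.

How it is judged:
By the outcome, as a careful person would: the job done as asked, in the order asked, and still so for the second after the job is handed in, while the arm keeps its last pose, push and grip.
It also fails if it takes over 38 s, if anything falls off the work surface, if the arm or the gripper's body presses on something with over 40 N, if the wrist force passes 120 N, or if a joint passes its speed limit or range.

## Working session

There is one attempt and no reset: what is moved stays moved. The work goes in short steps, Python scripts to look and compute and a tool call to move; the robot and the scene stay as the last step left them, time stands still between calls to the robot, and variables do not carry over. Pictures are saved under pics/ and viewed, and the job is handed in when it is done.

Besides the shell and the picture viewer there is one more tool, called after ">>>" as name(argument=value, ...), one argument or row to a line, values as JSON. apply_moves: Moves the arm, as the interface text tells. Its arguments: {"type":"object","properties":{"deltas":{"type":"array"},"grip_force":{"type":"number"}},"required":["deltas"]}

```bash
mkdir -p pics; ls; python3 - <<'E'
from bench import ctrl,snapshot,models
import cv2,numpy as np
print(ctrl.sense(),ctrl.tip_reach)
for n in("side","top"):
    s=snapshot(n);cv2.imwrite(f"pics/{n}0.png",s["color"][:,:,::-1])
    np.savez(f"{n}0.npz",**s)
    print(n,s["K"],s["distortion"],s["R"],s["t"], -s["R"].T@s["t"])
    for l in("plate_a_centre","rack","mark_green"):
        for d in models.cut_out(l,n): print(l,d["score"],d["point"],d["region"].sum())
E
```

```text
pics
{'time_s': 0.0, 'q': array([ 1.17528138,  0.31173278,  0.01398214,  1.51306047, -0.00440376,
        1.31920903, -0.02717748]), 'joint_velocities': array([-5.87168092e-05, -1.23647334e-03,  1.03402627e-03, -4.42226816e-04,
       -7.43652993e-04, -1.03019921e-03,  1.28806437e-03]), 'effort': array([ 2.21590750e-05, -3.79917383e+01,  1.45924436e-01, -2.30588722e+01,
        1.21916877e-02,  1.34751588e-02,  2.35422689e-06]), 'ee_pos': array([ 0.19034111, -0.51527307,  0.24721573]), 'ee_rot': array([-1.16204036e-03,  9.84382464e-01,  1.76039058e-01, -2.53748462e-04]), 'wrist_force': array([-0.60195263, -0.20371694,  0.0356649 ]), 'ft_torque': array([-0.0886464 , -0.00842071,  0.04829478]), 'grip_width': 0.08519073550295314} 0.017
side [[469.22267776   0.         317.43342369]
 [  0.         469.22267776 197.27678058]
 [  0.           0.           1.        ]] [-0.01253414  0.          0.          0.          0.        ] [[-0.98360899 -0.17980026 -0.01360986]
 [-0.07032886  0.45204728 -0.88921713]
 [ 0.16603377 -0.8736848  -0.45728292]] [0.43475853 0.20118278 0.83323514] [0.30343618 0.71521044 0.56583637]
plate_a_centre 0.94 [238.2, 238.2] 857
plate_a_centre 0.83 [209.7, 280.2] 1221
plate_a_centre 0.68 [350.7, 268.4] 1068
rack 0.81 [271.1, 259.4] 3713
rack 0.45 [260.4, 207.7] 661
top [[406.19763524   0.         319.02865596]
 [  0.         406.19763524 200.2043323 ]
 [  0.           0.           1.        ]] [-0.10413511  0.          0.          0.          0.        ] [[ 0.01400303 -0.99989884  0.00249316]
 [-0.99481224 -0.01418296 -0.10073453]
 [ 0.1007597  -0.00106963 -0.99491022]] [-0.26944907  0.50408874  1.25904591] [ 0.37838566 -0.26092562  1.30408856]
plate_a_centre 0.63 [208.9, 156.8] 129
plate_a_centre 0.52 [266.9, 187.6] 3459
plate_a_centre 0.4 [227.7, 238.8] 130
rack 0.64 [267.9, 186.2] 3372
```

View pics/side0.png

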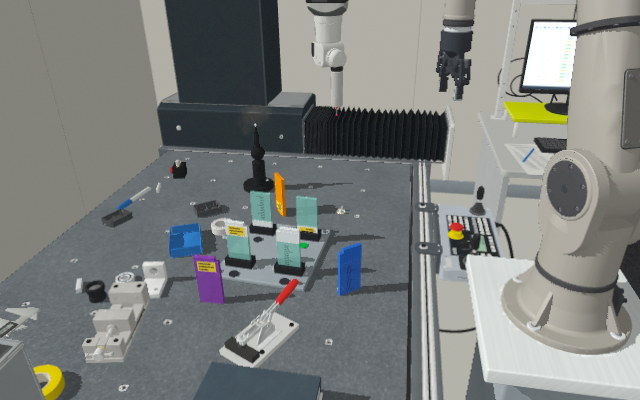

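View pics/top0.png

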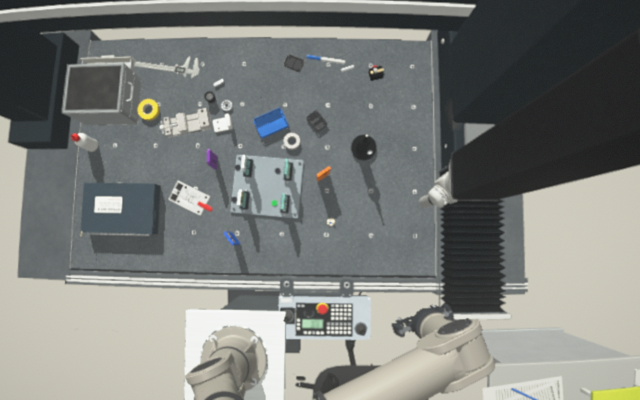

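```bash
python3 - <<'E'
import cv2
a=cv2.imread("pics/side0.png")[170:300,190:370];cv2.imwrite("pics/sc.png",cv2.resize(a,None,fx=4.4,fy=4.4,interpolation=2))
a=cv2.imread("pics/top0.png")[140:230,220:315];cv2.imwrite("pics/tc.png",cv2.resize(a,None,fx=6,fy=6,interpolation=2))
E
```

```text
(no output)
```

View pics/sc.png

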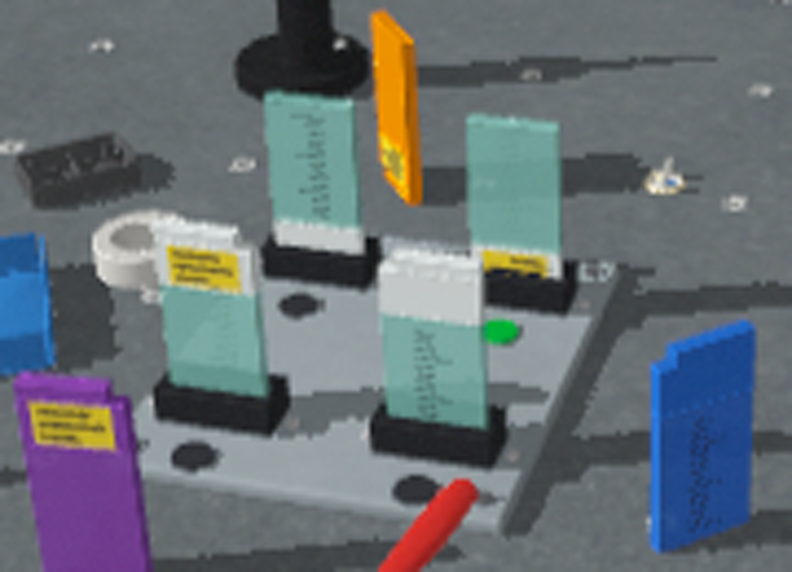

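View pics/tc.png

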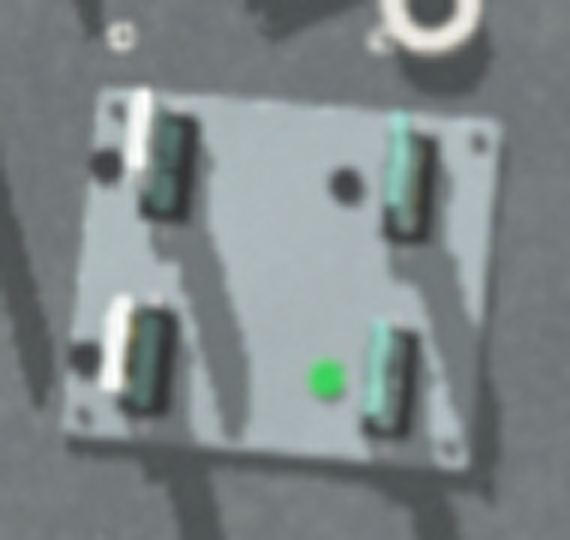

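```bash
cat > h.py <<'E'
import numpy as np,cv2
from scipy.optimize import least_squares
def load(n): return dict(np.load(n+".npz"))
def proj(s,X):
    r,_=cv2.Rodrigues(s["R"]); return cv2.projectPoints(np.atleast_2d(X).astype(float),r,s["t"],s["K"],s["distortion"])[0][:,0]
def ray(s,uv):
    p=cv2.undistortPoints(np.array([[uv]],float),s["K"],s["distortion"])[0,0]
    return -s["R"].T@s["t"], s["R"].T@np.array([p[0],p[1],1])
def onz(s,uv,z):
    o,d=ray(s,uv); return o+d*(z-o[2])/d[2]
E
python3 - <<'E'
from h import *
from bench import ctrl
print([a for a in dir(ctrl) if a[0]!='_'])
T=load("top0");S=load("side0")
def green(s):
    c=s["color"].astype(int); m=(c[...,1]>c[...,0]+70)&(c[...,1]>c[...,2]+50)
    y,x=np.nonzero(m); return len(x),x.mean(),y.mean()
gt=green(T);gs=green(S);print(gt,gs)
print(onz(T,gt[1:],.003+.01),onz(S,gs[1:],.013))
cor=np.array([[98,92],[500,122],[468,468],[65,435]])/6-.4+[220,140]
obj=np.array([[.095,.11],[.095,-.11],[-.095,-.11],[-.095,.11]])
def W(p,o,z):
    c,s=np.cos(p[2]),np.sin(p[2]); o=np.atleast_2d(o)
    return np.c_[p[0]+c*o[:,0]-s*o[:,1],p[1]+s*o[:,0]+c*o[:,1],np.full(len(o),z)]
g=[-.0525,-.065+.035]
f=lambda p:np.r_[(proj(T,W(p,obj,.01))-cor).ravel(),(proj(T,W(p,g,.013))-[gt[1:]]).ravel()*2]
r=least_squares(f,[.45,-.1,-.07]);print(r.x,np.degrees(r.x[2]),r.fun.round(2))
p=r.x
print("slot",W(p,[-.0525,-.065],0))
# overlay
for n,s in(("top",T),("side",S)):
    im=s["color"][:,:,::-1].copy(); k=4; 
    b=cv2.resize(im,None,fx=k,fy=k,interpolation=2)
    def dr(P,c,cl=True): cv2.polylines(b,[((proj(s,P)+.5)*k*16-8).astype(int)],cl,c,1,cv2.LINE_AA,4)
    dr(W(p,obj,.01),(0,0,255))
    for sx in(-1,1):
        for sy in(-1,1):
            o=np.array([[sx*.0525+a,sy*.065+c] for a,c in((.023,.004),(.023,-.004),(-.023,-.004),(-.023,.004))])
            dr(W(p,o,.11),(0,255,255));
            dr(np.r_[W(p,o[0],.03),W(p,o[0],.11)],(255,0,255)); dr(np.r_[W(p,o[3],.03),W(p,o[3],.11)],(255,0,255))
    x0,y0,x1,y1=(220,140,315,230) if n=="top" else(190,170,370,300)
    cv2.imwrite(f"pics/ov_{n}.png",b[y0*k:y1*k,x0*k:x1*k])
E
```

```text
['PlanningError', 'sense', 'sign_off', 'tip_reach']
(26, np.float64(274.0), np.float64(202.5)) (34, np.float64(303.3235294117647), np.float64(244.91176470588235))
[ 0.49971522 -0.11851373  0.013     ] [ 0.49386704 -0.11570265  0.013     ]
[ 0.55372744 -0.09245293 -0.06599437] -3.7811988602685025 [-0.21 -0.62  0.04 -0.46  0.37  0.33 -0.72  0.26  0.25  0.22]
slot [[ 0.4970552  -0.15384925  0.        ]]
```

```bash
python3 -c "
import cv2,numpy as np
a=cv2.imread('pics/ov_top.png');b=cv2.imread('pics/ov_side.png');print(a.shape,b.shape)
c=np.zeros((520+60,800,3),np.uint8)
cv2.imwrite('pics/ovs.png',b)"
```

```text
(360, 380, 3) (520, 720, 3)
```

View pics/ov_top.png

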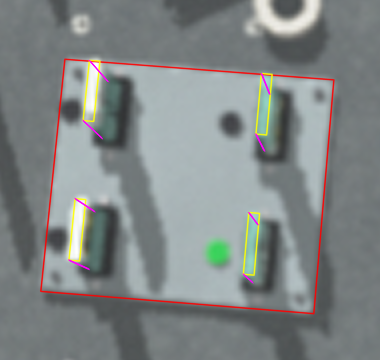

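View pics/ov_side.png

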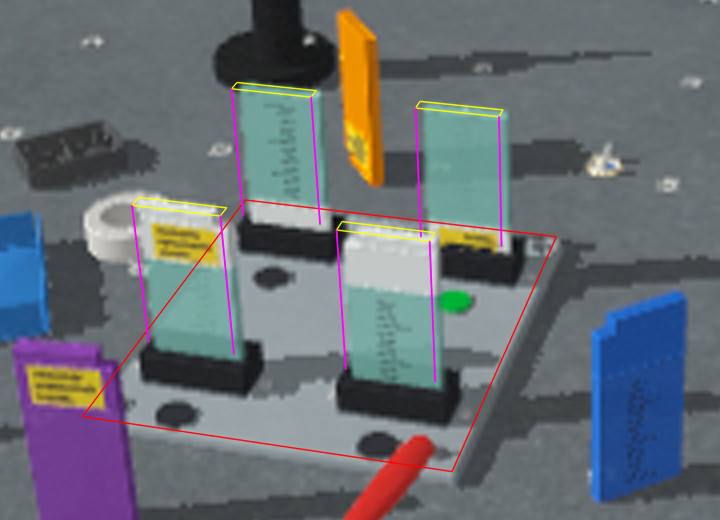

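>>> apply_moves(
  deltas=[2,-1,0,0,0,0,1,3.5,-2,0,0,0,0,1,3.5,-2,0,0,0,0,1,3.5,-2,0,0,0,0,1,3.5,-2,0,0,0,0,1,3.5,-2,0,0,0,0,1,3.5,-2,0,0,0,0,1,3.5,-2,0,0,0,0,1,3.5,-2,0,0,0,0,1,3.5,-2,0,0,0,0,1],
)

```text
time_s: 1.23
ee_pos: [0.4399, -0.22, 0.2486]
ee_rot: [0.0, 0.984, 0.176, 0.0]
wrist_force: [0.6, -2.4, -0.3]
grip_width: 0.0855
```

```bash
cat > log.py <<'E'
from bench import ctrl
import json,numpy as np
s=ctrl.sense();json.dump([list(s["q"]),list(s["ee_pos"]),list(s["ee_rot"])],open("log.jsonl","a"));open("log.jsonl","a").write("\n")
from scipy.spatial.transform import Rotation as R
m=R.from_quat(np.r_[s["ee_rot"][1:],s["ee_rot"][0]]).as_matrix()
print(s["time_s"],s["q"].round(4),s["ee_pos"].round(4),s["wrist_force"].round(2),s["grip_width"]);print(m.round(4))
E
python3 log.py
```

```text
1.2333 [ 0.644   0.2037 -0.2554  1.6565  0.0536  1.2874 -0.8386] [ 0.4399 -0.22    0.2486] [ 0.65 -2.35 -0.29] 0.08548235720390403
[[ 9.381e-01  3.463e-01  6.000e-04]
 [ 3.463e-01 -9.381e-01 -6.000e-04]
 [ 4.000e-04  8.000e-04 -1.000e+00]]
```

```bash
cat > kin.py <<'E'
import numpy as np,json
from scipy.spatial.transform import Rotation as Rn
from scipy.optimize import least_squares
def rz(a):c,s=np.cos(a),np.sin(a);return np.array([[c,-s,0],[s,c,0],[0,0,1]])
def ry(a):c,s=np.cos(a),np.sin(a);return np.array([[c,0,s],[0,1,0],[-s,0,c]])
# p: b,h,L1,L2,L3,a0,a1,a2,alpha
def fk(q,p,s5):
    b,h,L1,L2,L3,a0,a1,a2,al=p
    R=rz(b-q[0]);P=np.array([0,0,h])+R@[a0,0,0]
    R=R@ry(q[1])@rz(-q[2]);P=P+R@[a1,0,L1]
    R=R@ry(q[3]);P=P+R@[-a1+0*a1,0,0]
    R=R@rz(s5*q[4]);P=P+R@[0,0,L2]
    R=R@ry(q[5]);P=P+R@[a2,0,L3]
    R=R@rz(-q[6]+al)
    return P,R
def data():
    o=[]
    for l in open("log.jsonl"):
        q,x,r=json.loads(l);o.append((np.array(q),np.array(x),Rn.from_quat(np.r_[r[1:],r[0]]).as_matrix()))
    return o
def fit(s5,wt=.003):
    D=data();p0=np.array([0,.3,.35,.35,.25,0,0,0,np.pi/2])
    def f(p):
        e=[]
        for q,x,R in D:
            P,M=fk(q,p,s5);e+=list(P-x)+list(.3*Rn.from_matrix(M.T@R).as_rotvec())
        return np.r_[e,(p-p0)*wt*[1,.1,.1,.1,.1,1,1,1,1]]
    r=least_squares(f,p0);n=6*len(D);return r.x,r.fun[:n].reshape(-1,6)
E
python3 - <<'E'
import json,numpy as np
q=[1.17528138,0.31173278,0.01398214,1.51306047,-0.00440376,1.31920903,-0.02717748]
L=open("log.jsonl").read()
open("log.jsonl","w").write(json.dumps([q,[0.19034111,-0.51527307,0.24721573],[-1.16204036e-03,9.84382464e-01,1.76039058e-01,-2.53748462e-04]])+"\n"+L)
from kin import *
for s in(1,-1):
    p,e=fit(s);print(p.round(4));print(e.round(4))
E
```

```text
[-3.1200e-02 -1.1020e-01  4.8960e-01  4.1620e-01  2.0000e-04  3.1000e-03
 -5.7000e-03 -1.0000e-04  1.5257e+00]
[[-0.     -0.     -0.     -0.      0.0025  0.0048]
 [-0.     -0.      0.     -0.0222 -0.0215 -0.0048]]
[-3.1200e-02  2.1160e-01  4.9860e-01  4.1920e-01  3.2880e-01  1.2000e-03
 -7.3000e-03  1.0000e-03  1.5396e+00]
[[ 0.  0. -0. -0. -0. -0.]
 [ 0. -0.  0.  0.  0. -0.]]
```

>>> apply_moves(
  deltas=[2.5,-1.5,0,0,0,0,1,2.5,-1.5,0,0,0,0,1,2.5,-1.5,0,0,0,0,1,0,0,0,0,0,6,1,0,0,0,0,0,6,1,0,0,0,0,0,6,1,0,0,0,0,0,6,1,0,0,0,0,0,0,1,0,0,0,0,0,0,1,0,0,0,0,0,0,1],
)

```text
time_s: 2.07
ee_pos: [0.4937, -0.1534, 0.2483]
ee_rot: [0.0, 1.0, -0.031, 0.0]
wrist_force: [0.1, 0.3, -0.0]
grip_width: 0.0853
```

```bash
python3 log.py; cat > ik.py <<'E'
from kin import *
lo=np.array([-2.7,-.3,-1.27,.12,-1.44,.2,-3.05]);hi=np.array([2.7,1.91,1.3,2.57,4.58,2.03,3.05])
def ik(P,R,p,q0=None,n=60,seed=0):
    rng=np.random.default_rng(seed);S=[]
    for k in range(n):
        x0=np.clip(q0,lo+.01,hi-.01) if(q0 is not None and k==0) else rng.uniform(lo,hi)
        def f(q):
            a,M=fk(q,p,-1);return np.r_[a-P,.3*Rn.from_matrix(M.T@R).as_rotvec(),1e-4*(q-(q0 if q0 is not None else 0))]
        r=least_squares(f,x0,bounds=(lo,hi))
        if np.linalg.norm(r.fun[:6])<2e-3:S.append(r.x)
    return S
E
python3 - <<'E'
from ik import *
p,e=fit(-1);print(p.round(4),abs(e).max())
q0=data()[-1][0]
FA=np.array([[-1,0,0],[0,0,-1],[0,-1,0.]]) # cols x=-X,y=-Z,z=-Y
FB=np.array([[1,0,0],[0,0,-1],[0,1,0.]])  # x=+X,y=+Z,z=-Y
for n,F in(("A",FA),("B",FB)):
    for P in([.5,-.1,.3],[.45,-.2,.35],[.5,-.2,.4],[.55,0,.3]):
        S=ik(np.array(P),F,p,q0,25)
        print(n,P,len(S))
        if S:
            S=sorted(S,key=lambda s:np.abs(s-q0).max());print(S[0].round(2),S[-1].round(2))
E
```

```text
2.0667 [ 0.469   0.256  -0.2498  1.5923  0.065   1.3015 -1.424 ] [ 0.4937 -0.1534  0.2483] [ 0.06  0.34 -0.03] 0.08526164778337124
[[ 9.98e-01 -6.28e-02  0.00e+00]
 [-6.28e-02 -9.98e-01 -1.00e-04]
 [ 0.00e+00  1.00e-04 -1.00e+00]]
[-0.0311 -0.7436  0.4617  0.3158 -0.6509  0.0142 -0.0301 -0.1223  1.5397] 0.0003337709331688865
A [0.5, -0.1, 0.3] 0
A [0.45, -0.2, 0.35] 0
A [0.5, -0.2, 0.4] 0
A [0.55, 0, 0.3] 0
B [0.5, -0.1, 0.3] 0
B [0.45, -0.2, 0.35] 0
B [0.5, -0.2, 0.4] 0
B [0.55, 0, 0.3] 0
```

>>> apply_moves(
  deltas=[0,0,-1,6,0,0,1,0,0,-1,6,0,0,1,0,0,-1,6,0,0,1,0,0,-1,6,0,0,1,0,0,0,0,6,0,1,0,0,0,0,6,0,1,0,0,0,0,6,0,1,0,0,0,0,0,0,1,0,0,0,0,0,0,1,0,0,0,0,0,0,1],
)

```text
time_s: 2.9
ee_pos: [0.4945, -0.1598, 0.2888]
ee_rot: [-0.2, 0.965, -0.063, 0.16]
wrist_force: [0.3, -0.1, 0.4]
grip_width: 0.0855
```

```bash
python3 log.py; cat > t.py <<'E'
from ik import *
import sys
p,e=fit(-1);print(p.round(4),abs(e).max())
q0=data()[2][0]
FA=np.array([[-1,0,0],[0,0,-1],[0,-1,0.]])
FB=np.array([[1,0,0],[0,0,-1],[0,1,0.]])
for n,F in(("A",FA),("B",FB)):
    for P in([.5,-.1,.3],[.45,-.2,.35],[.5,-.2,.4],[.55,0,.3]):
        S=ik(np.array(P),F,p,q0,25)
        print(n,P,len(S))
        if S:
            S=sorted(S,key=lambda s:np.abs(s-q0).max());print(S[0].round(2),S[-1].round(2))
E
python3 t.py
```

```text
2.9 [ 0.8243  0.1717 -0.2436  1.7071 -0.5019  1.2251 -0.9519] [ 0.4945 -0.1598  0.2888] [ 0.27 -0.09  0.37] 0.08553381732274466
[[ 0.9408 -0.0572  0.334 ]
 [-0.1851 -0.9123  0.3652]
 [ 0.2838 -0.4054 -0.869 ]]
[-2.8500e-02  2.1030e-01  5.1670e-01  4.2420e-01  3.4280e-01  2.0000e-04
 -8.3000e-03  9.0000e-03  1.5432e+00] 0.0034334939687407488
A [0.5, -0.1, 0.3] 16
[-0.24  0.67 -0.33  1.83  1.29  2.01  0.54] [-0.24  0.66 -0.33  1.83  1.29  2.01  0.54]
A [0.45, -0.2, 0.35] 16
[-0.07  0.47 -0.34  2.01  1.38  1.9   0.59] [-0.07  0.47 -0.33  2.01  1.38  1.9   0.59]
A [0.5, -0.2, 0.4] 16
[-0.11  0.45 -0.26  1.85  1.44  1.88  0.78] [-0.11  0.45 -0.26  1.85  1.44  1.88  0.78]
A [0.55, 0, 0.3] 16
[-0.5   0.76 -0.13  1.57  1.22  2.03  0.68] [-0.54  0.76 -0.06  1.57  1.19  1.99  0.69]
B [0.5, -0.1, 0.3] 13
[-0.42  0.64 -0.08  1.83  1.23  1.88 -2.56] [-0.42  0.64 -0.08  1.83  1.23  1.88 -2.56]
B [0.45, -0.2, 0.35] 13
[-0.18  0.46 -0.2   2.01  1.36  1.84 -2.53] [-0.18  0.46 -0.2   2.01  1.36  1.84 -2.53]
B [0.5, -0.2, 0.4] 13
[-0.18  0.45 -0.17  1.85  1.42  1.84 -2.35] [-0.18  0.45 -0.17  1.85  1.42  1.84 -2.35]
B [0.55, 0, 0.3] 13
[-0.59  0.76  0.02  1.57  1.16  1.95 -2.43] [-0.68  0.77  0.16  1.57  1.11  1.88 -2.4 ]
```

>>> apply_moves(
  deltas=[0,0,0,0,-6,0,1,0,0,0,0,-6,0,1,0,0,0,0,-6,0,1,0,0,0,-6,0,0,1,0,0,0,-6,0,0,1,0,0,0,-6,0,0,1,0,0,0,-6,0,0,1,0,-0.7,2,0,0,0,1,0,0,2,0,0,0,1,0,0,2,0,0,0,1],
)

```text
time_s: 3.73
ee_pos: [0.4975, -0.1504, 0.2287]
ee_rot: [0.0, 1.0, -0.03, 0.002]
wrist_force: [0.4, 1.0, -0.3]
grip_width: 0.0854
```

```bash
python3 log.py; python3 - <<'E'
from bench import snapshot
import cv2
a=snapshot("side")["color"][:,:,::-1];cv2.imwrite("pics/side1.png",cv2.resize(a[100:300,190:390],None,fx=3,fy=3,interpolation=2))
E
```

```text
3.7333 [ 0.4697  0.2714 -0.2609  1.6224  0.0729  1.2527 -1.4345] [ 0.4975 -0.1504  0.2287] [ 0.37  0.95 -0.34] 0.08536169033745564
[[ 9.982e-01 -5.910e-02  4.500e-03]
 [-5.910e-02 -9.983e-01 -1.100e-03]
 [ 4.600e-03  8.000e-04 -1.000e+00]]
```

View pics/side1.png

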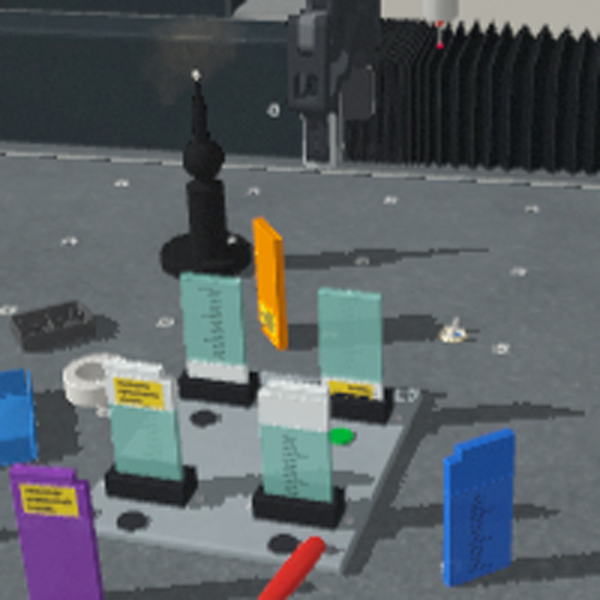

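```bash
python3 - <<'E'
from h import *
S=load("side0")
y=np.array([.0591,.9983,0]);x=np.array([.998,-.059,0])
c=np.array([.4975,-.1504,.2287-.004])
for k in(.043,.057,-.043,-.057): print(k,proj(S,[c+k*y-.011*x,c+k*y+.011*x]).round(1).tolist())
for X in([.494,-.1525,.11],[.497,-.1538,.11]): print(proj(S,[np.array(X)-.023*x,np.array(X)+.023*x]).round(1).tolist())
E
python3 - <<'E'
import cv2
a=cv2.imread("pics/side1.png")[0:400,240:440];cv2.imwrite("pics/c1.png",cv2.resize(a,None,fx=2,fy=2))
E
```

```text
0.043 [[301.8, 155.1], [290.9, 154.2]]
0.057 [[299.8, 157.8], [288.8, 156.9]]
-0.043 [[312.8, 139.9], [302.6, 139.2]]
-0.057 [[314.4, 137.6], [304.4, 136.9]]
[[316.1, 198.2], [295.2, 196.1]]
[[314.8, 197.8], [294.0, 195.7]]
```

View pics/c1.png

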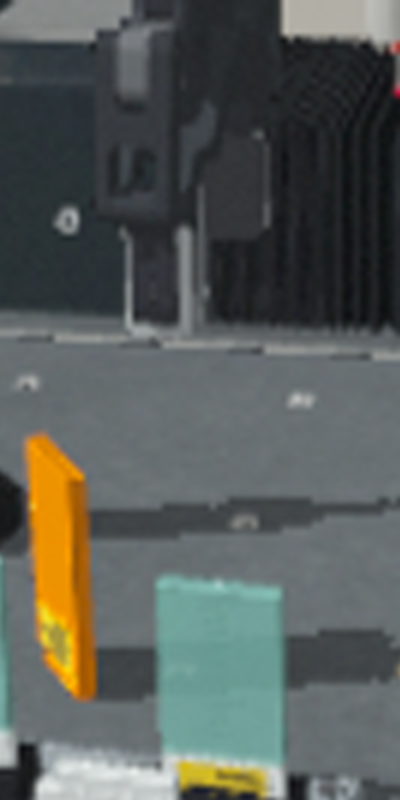

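>>> apply_moves(
  deltas=[-0.4,0.27,1.8,0,0,0,1,0,0,1.8,0,0,0,1,0,0,1.8,0,0,0,1,0,0,1.8,0,0,0,1,0,0,1.8,0,0,0,1,0,0,1.8,0,0,0,1,0,0,1.8,0,0,0,1,0,0,1.2,0,0,0,1,0,0,0.6,0,0,0,1,0,0,0,0,0,0,1],
)

```text
time_s: 4.62
ee_pos: [0.4907, -0.1546, 0.0829]
ee_rot: [-0.0, 0.999, -0.032, -0.001]
wrist_force: [-0.2, 0.4, -0.7]
grip_width: 0.0855
```

```bash
python3 log.py; python3 - <<'E'
from bench import snapshot
import cv2
a=snapshot("side")["color"][:,:,::-1];cv2.imwrite("pics/side2.png",cv2.resize(a[130:280,230:380],None,fx=4,fy=4,interpolation=2))
E
```

```text
4.6167 [ 0.4618  0.4119 -0.2424  1.8215  0.1203  0.9237 -1.4684] [ 0.4907 -0.1546  0.0829] [-0.17  0.35 -0.69] 0.08551486129117909
[[ 9.98e-01 -6.37e-02 -1.10e-03]
 [-6.37e-02 -9.98e-01  6.00e-04]
 [-1.10e-03 -6.00e-04 -1.00e+00]]
```

View pics/side2.png

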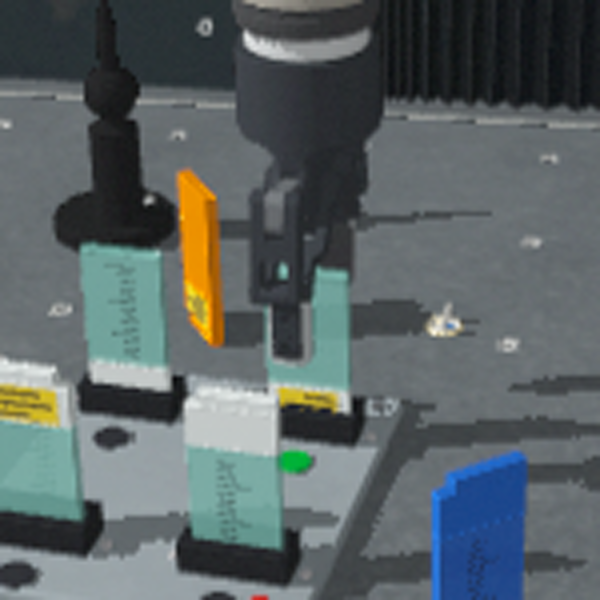

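>>> apply_moves(
  deltas=[0.2,-0.15,0,0,0,0,1,0,0,0,0,0,0,0,0,0,0,0,0,0,0,0,0,0,0,0,0,0,0,0,0,0,0,0,0,0,0,0,0,0,0,0,0,0,0,0,0,0,0,0,0,0,0,0,0,0,0,0,0,0,0,0,0,0,0,0,0,0,0,0],
  grip_force=40,
)

```text
time_s: 5.5
ee_pos: [0.4918, -0.1538, 0.0837]
ee_rot: [0.0, 0.999, -0.033, 0.0]
wrist_force: [-0.4, -0.5, 1.3]
grip_width: 0.0079
```

```bash
python3 log.py
```

```text
5.5 [ 0.4593  0.4112 -0.2424  1.8202  0.1206  0.9243 -1.4723] [ 0.4918 -0.1538  0.0837] [-0.36 -0.5   1.32] 0.00789919006874488
[[ 9.979e-01 -6.500e-02  2.000e-04]
 [-6.500e-02 -9.979e-01 -2.000e-04]
 [ 2.000e-04  1.000e-04 -1.000e+00]]
```

Gripped at 7.9 mm with hardly any side force. Lift straight up.

>>> apply_moves(
  deltas=[0,0,-0.5,0,0,0,0,0,0,-1,0,0,0,0,0,0,-1.5,0,0,0,0,0,0,-2,0,0,0,0,0,0,-3,0,0,0,0,0,0,-3,0,0,0,0,0,0,-3,0,0,0,0,0,0,-3,0,0,0,0,0,0,-3,0,0,0,0,0,0,-2,0,0,0,0],
)

```text
time_s: 6.33
ee_pos: [0.4925, -0.1537, 0.3078]
ee_rot: [0.001, 0.999, -0.032, 0.002]
wrist_force: [1.5, -0.3, -0.7]
grip_width: 0.0076
```

```bash
python3 log.py; python3 - <<'E'
from bench import snapshot
import cv2
a=snapshot("side")["color"][:,:,::-1];cv2.imwrite("pics/side3.png",cv2.resize(a[50:280,200:400],None,fx=2.6,fy=2.6,interpolation=2))
E
```

```text
6.3333 [ 0.4779  0.2245 -0.2592  1.4864  0.0581  1.433  -1.4183] [ 0.4925 -0.1537  0.3078] [ 1.46 -0.28 -0.68] 0.007592799427211509
[[ 0.9979 -0.0647  0.005 ]
 [-0.0647 -0.9979 -0.0016]
 [ 0.005   0.0013 -1.    ]]
```

View pics/side3.png

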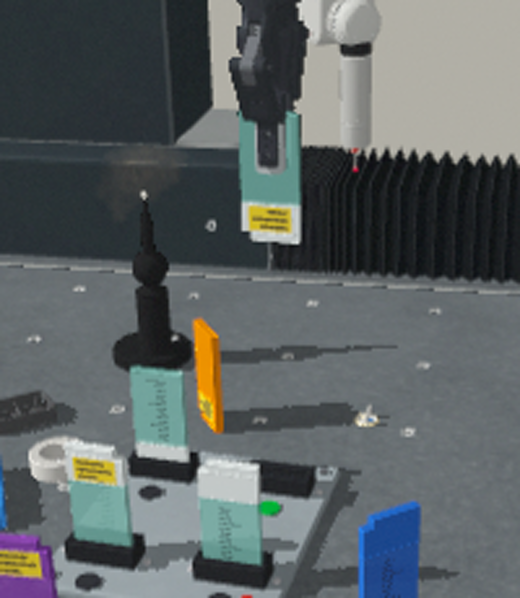

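```bash
cat > plan.py <<'E'
from ik import *
p,e=fit(-1);print(p.round(4),abs(e).max())
q0,P0,R0=data()[-1]
FA=np.array([[-1,0,0],[0,0,-1],[0,-1,0.]])
rv=Rn.from_matrix(R0.T@FA).as_rotvec();print("rv",np.degrees(rv),np.degrees(np.linalg.norm(rv)))
def step(q,P,R):
    f=lambda x:np.r_[fk(x,p,-1)[0]-P,.3*Rn.from_matrix(fk(x,p,-1)[1].T@R).as_rotvec(),1e-3*(x-q)]
    r=least_squares(f,np.clip(q,lo+1e-6,hi-1e-6),bounds=(lo,hi));return r.x,np.linalg.norm(r.fun[:6])
for PT in([.47,-.2,.38],[.5,-.2,.4],[.45,-.2,.4],[.5,-.1,.4],[.42,-.25,.4]):
  for sg in(1,-1):
    v=rv if sg==1 else rv*(1-2*np.pi/np.linalg.norm(rv))
    q=q0;m=0;N=30;dq=0
    for k in range(1,N+1):
        q1,er=step(q,P0+(np.array(PT)-P0)*k/N,R0@Rn.from_rotvec(v*k/N).as_matrix());m=max(m,er);dq=max(dq,abs(q1-q).max());q=q1
    print(PT,sg,"err",round(m,4),"maxdq",round(dq,3),q.round(2))
E
python3 plan.py
```

```text
[-2.8600e-02  2.2270e-01  5.0860e-01  4.2430e-01  3.4450e-01  8.0000e-04
 -1.2600e-02  2.7000e-03  1.5427e+00] 0.0034400083969468543
rv [  3.74393136 125.16355258 125.34215285] 177.1738897143253
[0.47, -0.2, 0.38] 1 err 0.3125 maxdq 0.376 [ 1.51 -0.3  -0.82  2.11 -0.47  0.2  -3.05]
[0.47, -0.2, 0.38] -1 err 0.0039 maxdq 0.571 [-1.08  0.69  1.09  1.92  1.05  1.25  0.93]
[0.5, -0.2, 0.4] 1 err 0.3118 maxdq 0.45 [ 1.55 -0.3  -0.88  2.06 -0.47  0.2  -3.05]
[0.5, -0.2, 0.4] -1 err 0.0121 maxdq 0.737 [-1.07  0.75  1.17  1.84  0.98  1.2   1.04]
[0.45, -0.2, 0.4] 1 err 0.3125 maxdq 0.449 [ 1.45 -0.3  -0.73  2.1  -0.44  0.2  -3.05]
[0.45, -0.2, 0.4] -1 err 0.0041 maxdq 0.543 [-1.14  0.64  1.14  1.95  1.07  1.27  0.95]
[0.5, -0.1, 0.4] 1 err 0.3577 maxdq 0.38 [ 1.38 -0.3  -0.83  2.09 -0.5   0.2  -3.05]
[0.5, -0.1, 0.4] -1 err 0.0204 maxdq 0.649 [-1.19  0.78  1.12  1.74  0.88  1.38  1.1 ]
[0.42, -0.25, 0.4] 1 err 0.2885 maxdq 0.606 [ 1.5  -0.3  -0.69  2.1  -0.42  0.2  -3.05]
[0.42, -0.25, 0.4] -1 err 0.0 maxdq 0.424 [-0.7   0.35  0.55  2.06  1.34  1.54  0.77]
```

```bash
cat >> plan.py <<'E'
print("two-stage")
for PT in([.47,-.2,.38],[.45,-.2,.36],[.45,-.22,.4],[.42,-.25,.4],[.5,-.2,.4]):
    PT=np.array(PT);q=q0;m=0;dq=0;R=R0.copy();a=[]
    Rs=FA@Rn.from_rotvec([-np.pi/2,0,0]).as_matrix()
    vz=Rn.from_matrix(R0.T@Rs).as_rotvec(); 
    if vz[2]>0: vz=vz*(1-2*np.pi/np.linalg.norm(vz))
    for k in range(1,46):
        if k<=30: R=R0@Rn.from_rotvec(vz*k/30).as_matrix();P=P0+(PT-P0)*k/30
        else: R=Rs@Rn.from_rotvec([np.pi/2*(k-30)/15,0,0]).as_matrix();P=PT
        q1,er=step(q,P,R);m=max(m,er);dq=max(dq,abs(q1-q).max());q=q1
        a.append(q)
    a=np.array(a)
    print(PT,np.degrees(vz).round(1),"err",round(m,4),"maxdq",round(dq,3),q.round(2)," min margin",(np.minimum(a-lo,hi-a).min(0)).round(2))
E
python3 plan.py|sed -n '/two/,$p'
```

```text
two-stage
[ 0.47 -0.2   0.38] [ 5.000e-01  1.000e-01 -1.837e+02] err 0.0 maxdq 0.109 [ 0.12  0.5  -0.59  1.93  1.47  2.03  0.69]  min margin [1.82 0.46 0.54 0.64 1.5  0.   1.25]
[ 0.45 -0.2   0.36] [ 5.000e-01  1.000e-01 -1.837e+02] err 0.0 maxdq 0.11 [ 0.12  0.51 -0.6   1.99  1.44  2.03  0.61]  min margin [1.8  0.42 0.53 0.58 1.5  0.   1.2 ]
[ 0.45 -0.22  0.4 ] [ 5.000e-01  1.000e-01 -1.837e+02] err 0.0 maxdq 0.111 [ 0.2   0.43 -0.64  1.97  1.49  2.01  0.72]  min margin [1.79 0.41 0.52 0.6  1.5  0.02 1.17]
[ 0.42 -0.25  0.4 ] [ 5.000e-01  1.000e-01 -1.837e+02] err 0.0 maxdq 0.114 [ 0.31  0.38 -0.69  2.06  1.5   1.96  0.7 ]  min margin [1.74 0.34 0.5  0.51 1.5  0.07 1.06]
[ 0.5 -0.2  0.4] [ 5.000e-01  1.000e-01 -1.837e+02] err 0.0 maxdq 0.109 [ 0.11  0.51 -0.57  1.84  1.52  2.02  0.78]  min margin [1.85 0.52 0.54 0.73 1.5  0.01 1.31]
```

>>> apply_moves(
  deltas=[0,0,-0.9,0,0,-6.1,0,0,0,-0.9,0,0,-6.1,0,0,0,-0.9,0,0,-6.1,0,0,0,-0.9,0,0,-6.1,0,0,0,-0.9,0,0,-6.1,0,0,0,-0.9,0,0,-6.1,0,0,0,-0.9,0,0,-6.1,0,0,0,-0.9,0,0,-6.1,0,0,0,-0.9,0,0,-6.1,0,0,0,-0.9,0,0,-6.1,0],
)

```text
time_s: 7.22
ee_pos: [0.4914, -0.1535, 0.3941]
ee_rot: [-0.0, 0.876, 0.482, -0.0]
wrist_force: [0.3, 0.1, -1.2]
grip_width: 0.0075
```

>>> apply_moves(
  deltas=[0,0,0,0,0,-6.1,0,0,0,0,0,0,-6.1,0,0,0,0,0,0,-6.1,0,0,0,0,0,0,-6.1,0,0,0,0,0,0,-6.1,0,0,0,0,0,0,-6.1,0,0,0,0,0,0,-6.1,0,0,0,0,0,0,-6.1,0,0,0,0,0,0,-6.1,0,0,0,0,0,0,-6.1,0],
)

```text
time_s: 8.05
ee_pos: [0.4914, -0.1536, 0.3937]
ee_rot: [-0.0, 0.511, 0.86, -0.0]
wrist_force: [-0.1, 0.0, -0.8]
grip_width: 0.0076
```

>>> apply_moves(
  deltas=[0,0,0,0,0,-6.1,0,0,0,0,0,0,-6.1,0,0,0,0,0,0,-6.1,0,0,0,0,0,0,-6.1,0,0,0,0,0,0,-6.1,0,0,0,0,0,0,-6.1,0,0,0,0,0,0,-6.1,0,0,0,0,0,0,-6.1,0,0,0,0,0,0,-6.1,0,0,0,0,0,0,-6.1,0],
)

```text
time_s: 8.88
ee_pos: [0.4914, -0.1536, 0.3937]
ee_rot: [-0.0, 0.004, 1.0, -0.0]
wrist_force: [-0.4, 0.2, -1.1]
grip_width: 0.0072
```

```bash
python3 log.py;python3 plan.py|tail -6
```

```text
8.8833 [ 0.7761  0.2673 -0.6803  1.2741  0.1679  1.6568  1.6915] [ 0.4914 -0.1536  0.3937] [-0.42  0.23 -1.08] 0.007228927565759213
[[-1.0e+00  7.3e-03 -3.0e-04]
 [ 7.3e-03  1.0e+00 -3.0e-04]
 [ 3.0e-04 -3.0e-04 -1.0e+00]]
two-stage
[ 0.47 -0.2   0.38] [-0.  -0.  -0.4] err 0.0 maxdq 0.105 [ 0.13  0.49 -0.59  1.93  1.48  2.01  0.69]  min margin [1.83 0.46 0.55 0.64 1.59 0.02 1.24]
[ 0.45 -0.2   0.36] [-0.  -0.  -0.4] err 0.0 maxdq 0.109 [ 0.15  0.5  -0.62  2.    1.45  2.03  0.61]  min margin [1.79 0.42 0.51 0.57 1.56 0.   1.21]
[ 0.45 -0.22  0.4 ] [-0.  -0.  -0.4] err 0.0 maxdq 0.107 [ 0.23  0.43 -0.66  1.98  1.5   2.    0.72]  min margin [1.78 0.41 0.51 0.59 1.57 0.03 1.18]
[ 0.42 -0.25  0.4 ] [-0.  -0.  -0.4] err 0.0 maxdq 0.112 [ 0.35  0.38 -0.72  2.07  1.51  1.96  0.7 ]  min margin [1.72 0.34 0.47 0.5  1.54 0.07 1.07]
[ 0.5 -0.2  0.4] [-0.  -0.  -0.4] err 0.0 maxdq 0.101 [ 0.09  0.49 -0.53  1.84  1.51  1.99  0.78]  min margin [1.9  0.52 0.59 0.73 1.6  0.04 1.29]
```

>>> apply_moves(
  deltas=[1.2,-1.6,0,0,0,-0.4,0,1.2,-1.6,0,0,0,0,0,1.2,-1.6,0,0,0,0,0,1.2,-1.6,0,0,0,0,0,1.2,-1.6,0,0,0,0,0,1,-1.6,0,0,0,0,0,0,0,0,6,0,0,0,0,0,0,6,0,0,0,0,0,0,6,0,0,0,0,0,0,6,0,0,0],
)

```text
time_s: 9.72
ee_pos: [0.421, -0.249, 0.3947]
ee_rot: [0.001, 0.003, 0.978, -0.211]
wrist_force: [0.0, 0.3, -1.0]
grip_width: 0.0077
```

>>> apply_moves(
  deltas=[0,0,0,6,0,0,0,0,0,0,6,0,0,0,0,0,0,6,0,0,0,0,0,0,6,0,0,0,0,0,0,6,0,0,0,0,0,0,6,0,0,0,0,0,0,6,0,0,0,0,0,0,6,0,0,0,0,0,0,6,0,0,0,0,0,0,6,0,0,0],
)

```text
time_s: 10.55
ee_pos: [0.4214, -0.2482, 0.3941]
ee_rot: [-0.0, 0.002, 0.742, -0.671]
wrist_force: [0.1, -1.0, -1.4]
grip_width: 0.0077
```

```bash
python3 log.py
```

```text
10.55 [ 0.3694  0.3547 -0.762   2.0183  1.4259  1.9286  0.7701] [ 0.4214 -0.2482  0.3941] [ 0.1  -1.01 -1.36] 0.0076822761407893255
[[-1.      0.0026 -0.0031]
 [ 0.0033  0.1004 -0.9949]
 [-0.0023 -0.9949 -0.1004]]
```

>>> apply_moves(
  deltas=[0,0,0,3,0,0,0,0,0,0,2.8,0,0,0,0,0,0,0,0,0,0,0,0,0,0,0,0,0,0,0,0,0,0,0,0,0,0,0,0,0,0,0,0,0,0,0,0,0,0,0,0,0,0,0,0,0,0,0,0,0,0,0,0,0,0,0,0,0,0,0],
)

```text
time_s: 11.38
ee_pos: [0.421, -0.2493, 0.3938]
ee_rot: [-0.002, 0.002, 0.708, -0.706]
wrist_force: [-0.4, -0.2, -1.4]
grip_width: 0.0073
```

```bash
python3 log.py; python3 - <<'E'
from bench import snapshot
import cv2,numpy as np
for n in("side","top"):
    s=snapshot(n);np.savez(n+"9.npz",**s);cv2.imwrite(f"pics/{n}9.png",s["color"][:,:,::-1])
E
```

```text
11.3833 [ 0.3059  0.4054 -0.6955  2.0497  1.4773  1.9927  0.7062] [ 0.421  -0.2493  0.3938] [-0.44 -0.2  -1.44] 0.007338491467224194
[[-1.0e+00  8.0e-04 -6.0e-03]
 [ 6.0e-03  3.6e-03 -1.0e+00]
 [-7.0e-04 -1.0e+00 -3.7e-03]]
```

View pics/side9.png

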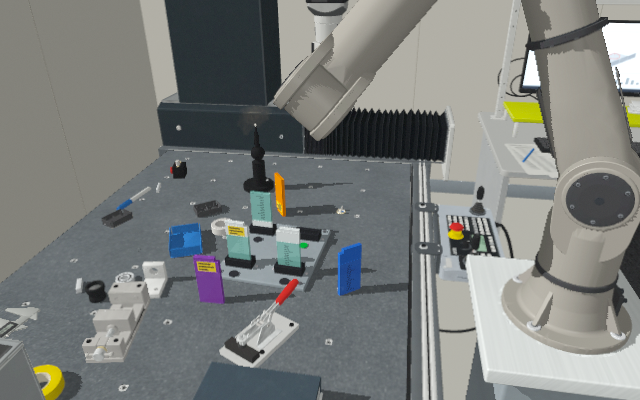

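View pics/top9.png

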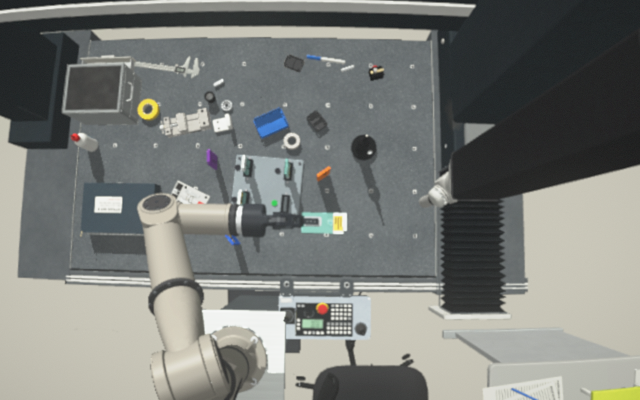

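```bash
python3 - <<'E'
from h import *
T=load("top9");im=T["color"][:,:,::-1].copy();k=8
b=cv2.resize(im,None,fx=k,fy=k,interpolation=2)
# plate predicted: TCP (.421,-.2493,.3938); plate top end at .11-.0837=26mm behind... end faces
y1=-.2493+.0263;y2=y1-.1;z=.3938+.004
P=np.array([[.421+.023,y1,z],[.421+.023,y2,z],[.421-.023,y2,z],[.421-.023,y1,z]])
cv2.polylines(b,[((proj(T,P)+.5)*k).astype(int)],True,(0,0,255),1)
cv2.imwrite("pics/tc9.png",b[200*k:245*k,265*k:360*k])
E
```

```text
(no output)
```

View pics/tc9.png

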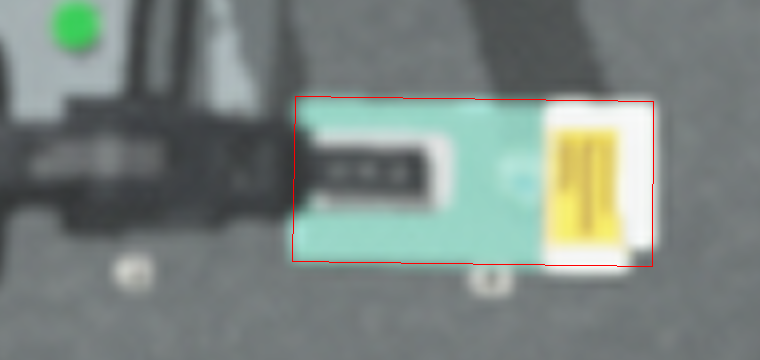

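```bash
python3 - <<'E'
from bench import ctrl
s=ctrl.sense();print(abs(s["joint_velocities"]).max(),s["ee_pos"],s["grip_width"],s["time_s"])
print(ctrl.sign_off())
E
```

```text
0.004938012004032774 [ 0.42099918 -0.24928202  0.39365748] 0.007461232640555885 11.4833
the job is handed in; nothing more can be done
None
```

I pulled the glass scale at the green-marked slot (frosted end down, label facing left) straight up. I then spun it half a turn and tipped it level, and handed the job in at 11.5 s while still holding it.

**Final pose:** the gripper is at about (0.42, -0.25, 0.39) m, still (joint speeds under 0.005 rad/s), with a 40 N grip and an opening of about 7.5 mm. The tool is within about 0.4° of level and of straight right.

**Last pictures:** the top view shows the label up, the frosted, notched end pointing to the robot's right, and nothing near the scale. The side view shows the other three scales and the coloured look-alikes where they were.

**Disagreements:**
- The top and side cameras placed the green disc about 6 mm apart in x. I took the side view's value because it also matched the gripper's known position.
- In the last top picture one long edge of the scale looks up to about 1° off straight. That is about a pixel, and I left it.
- The arm hides the held scale in the side view, so I judged its level from the tool's measured pose and the top view only.

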